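# Put the crisp stamps away in order and close the rack

## Robot

A 6-joint arm with a two-finger parallel gripper is mounted at the origin on the work surface. World frame = base frame: x ahead of the robot, y to its left, z up, the work surface at z = 0. Lengths are in mm, angles in degrees, forces in N, time in s.
With the tool pointing down it reaches from about 300 to 850 mm from the base axis. Payload 4.2 kg.
Tool frame: the origin (TCP) lies on the mounting face of the last link; the fingertips stand 191 mm ahead of it and the grasp point (between the pads) lies 172 mm ahead of it; z points along the fingers, y is the direction in which the jaws open and shut (so a half turn about z gives the same grasp; the last joint's range is limited). The gripper opens to 91 mm and grips with 3 to 60 N. Pads are 32 mm wide; open, the fingers measure 118 mm over their backs; the gripper's body (76 mm by 178 mm) begins 60 mm behind the grasp point.
Start: joints at [-67.151, 18.312, 89.639, -0, 72.044, -1.146], TCP at [233.83, -525.306, 404.776] pointing down, gripper open.
Joint ranges: [-177.97, 177.97], [-48.28, 115.42], [12.27, 149.76], [-77.06, 257.06], [2.81, 150.46], [-146.56, 146.56]. Speed limits (degrees/s): [147.25, 147.25, 180, 180, 180, 180].

## Interface

Orientations are given as [roll, pitch, yaw] about the fixed x, y, z axes, in that order (R = Rz(yaw) Ry(pitch) Rx(roll)).
In Python, from workcell import env gives the robot as it stands.
- The arm moves only by the shell command python3 -m handwheel 'ROWS' [FORCE]. ROWS is JSON, a list of rows, each an object with "gripper": the opening in per cent of the stroke, from 0 (shut) to 100 (fully open); "travel": the shift along the tool's x, y, z in m, a list of three; "twist": the turn about the tool's z in rad. In form: [{"gripper": gripper, "travel": [x, y, z], "twist": twist}, ...]. A call has 1 to 5 rows; each row shifts and turns the commanded pose from where the row before left it, along the tool's axes as they then stand; what a row does not reach is not made up. A row lasts 1/12 s, in which the tool goes at most 41.7 mm and 7.16 degrees, less where a joint would pass 70% of its speed; a pose out of reach is approached as far as the arm can. A call with a gripper value outside its range is refused whole. The fingers move at their own pace and stop on an object; FORCE is the grip in N (left out, the last holds). Time passes only in rows, so rows that do not move let the fingers close. It gives the time, the measured TCP pose, the force and the opening at its end, in the units of the state.
- env.state(): the state, without advancing time (a new reading comes with each control period).
- env.grab_frame(name): name is "scene" or "top" or "wrist"; returns a dict with "frame" (420x560x3 uint8, red, green, blue), "intrinsics" (3x3 intrinsics, pixels), "k1" (the pictures are not rectified: a ray, as slopes to the right and down, at radius r is drawn at 1 + k1 r^2 times it, then the intrinsics apply), "extrinsics" (4x4, takes a point from camera to world coordinates). Camera axes: x right, y down, z forward; pixel columns grow to the right and rows downward; lengths in mm; the calibration is good to about 2 mm. A picture is of the moment at which its call begins. There is no depth.
- env.job_done(): hands the job in, once; it reports no verdict.
Trained networks look in the newest picture that a camera, given by its name, has taken for a name from the list of things; names that differ only in an ending like _2 or _b are one class to them, and where a whole thing is asked for, a point or a joint stands for the part that bears it (a point fixed in the world has none). Each returns a list of dicts, best first, with "confidence" (0 to 1); they miss things now and then, are a little off and sometimes report something else, mostly with a low value. They report only what shows in the picture. A call takes as long as a camera call. They do not tell look-alikes from the thing itself.
- env.trace(camera, thing): "pixels" (420x560 bool, what is visible of it) and "uv" ([column, row] in pixels, amid what is visible of it).
- env.pinpoint(camera, thing): "uv" ([column, row] in pixels: a listed point, or the origin of a listed thing).
The state is a dict: "time_s": time; "qpos": joint angles; "qvel": joint speeds; "effort": joint torques, N m; "ee_pos": TCP position; "ee_rot": TCP orientation; "force": force on the tool from outside, world axes, zero at the start; "torque": the same for the moment, N m; "gripper_width": finger opening in mm.
Only numpy, scipy, OpenCV 4.12 (cv2) and the standard library are available. Lean on these libraries where they do the work, as an engineer would, in place of code of your own. Each camera call takes 0.05 s, during which the arm holds its last target. There are 200 camera calls.

## Task

Put the three crisp stamps away in the drying rack, upright and centred on the white marks, one to a bay, in the order of their row on the tray: the stamp from the tray's black end goes to the bay next to the rack's black peg, the middle one to the middle, the last to the far bay. Once all three stand there, put the loose aluminium rail on the rack's two dowel pins and set it down until it lies flat on the rack board. Do not tip a stamp over on the way.

Things in the scene. Friction and masses are not known exactly. Their poses are not given: they have to be found in the camera images.
- stamp_red: Loose wooden crisp stamp with red grip, upright, round about its z axis, 76 mm tall, 120 g (varies). Origin: centre of its underside. Base disc 48 mm dia, 16 mm high; thin neck 18 mm dia; cylindrical red grip 28 mm dia from 28 to 76 mm above the origin: grasp it there from above. It starts standing on the red pad.
- pad_red: Fixed round red colour pad, 72 mm dia, 6 mm thick, on the tray; the red stamp starts on it. Stays where it is, so it still shows that stamp's place in the row later. Origin: centre of its underside.
- stamp_yellow: Loose wooden crisp stamp with yellow grip, upright, round about its z axis, 76 mm tall, 120 g (varies). Origin: centre of its underside. Base disc 48 mm dia, 16 mm high; thin neck 18 mm dia; cylindrical yellow grip 28 mm dia from 28 to 76 mm above the origin: grasp it there from above. It starts standing on the yellow pad.
- pad_yellow: Fixed round yellow colour pad, 72 mm dia, 6 mm thick, on the tray; the yellow stamp starts on it. Stays where it is, so it still shows that stamp's place in the row later. Origin: centre of its underside.
- stamp_blue: Loose wooden crisp stamp with blue grip, upright, round about its z axis, 76 mm tall, 120 g (varies). Origin: centre of its underside. Base disc 48 mm dia, 16 mm high; thin neck 18 mm dia; cylindrical blue grip 28 mm dia from 28 to 76 mm above the origin: grasp it there from above. It starts standing on the blue pad.
- pad_blue: Fixed round blue colour pad, 72 mm dia, 6 mm thick, on the tray; the blue stamp starts on it. Stays where it is, so it still shows that stamp's place in the row later. Origin: centre of its underside.
- tray: Fixed pale grey tray, 110 mm (its x) by 300 mm (its y), board 12 mm thick, the three colour pads on it at x 0, y -80, 0, +80 mm (which is where varies). Black end block, 30 mm wide, 22 mm high, across its +y end; only a thin pale strip at the other. Origin: underside centre, on the table. Tray and rack stand side by side, either one on the left.
- rack: Fixed green rack, 130 (its x) by 350 mm (its y); origin underside centre, on the table; board top 12 mm up. Three bays, white round marks (56 mm dia) at x -22, y -84, 0, +84 mm; dividers 6 mm wide, 10 mm above the board at y -42, +42; lip on the -x edge, 24 mm above the table. Steel dowel pins at x +40, y -115 and +115: 8 mm dia, straight 10 mm, then tapering to 3 mm, 18 mm tall over board.
- peg_black: Fixed black round peg, 28 mm dia, 18 mm tall, on the rack board at one end of the row of bays (rack x = -22 mm, y = +150 or -150 mm, either may occur). A white peg of the same shape stands at the other end. Origin: underside centre.
- rail: Loose aluminium bar, 24 (its x) by 270 (its y) by 14 mm, 180 g, lying flat on the table beyond the racks. Two 12 mm through holes at y -115, +115 mm fit the rack's dowel pins, either way round. Square wooden handle, 24 by 24 mm, on its middle, from 14 to 59 mm above the underside: grasp from above, best with fingers closing along the rail. Origin: underside centre.
Mind the look-alikes: they are no part of the job. What is shaped like the stamp_yellow but purple is not meant.

How it is judged:
By the outcome, as a careful person would: the job done as asked, in the order asked, and still so for the second after the job is handed in, with the robot touching nothing.
It also fails if it takes over 112 s, if anything falls off the work surface, if the arm or the gripper's body presses on something with over 40 N, if the wrist force passes 120 N, or if a joint passes its speed limit or range.

## Working session

There is one attempt and no reset: what is moved stays moved. The work goes in short steps, Python scripts to look and compute and a shell command to move; the robot and the scene stay as the last step left them, time stands still between calls to the robot, and variables do not carry over. Pictures are saved under pics/ and viewed, about 12 in all and at most 16, crops included, and the job is handed in when it is done.

```bash
ls; mkdir -p pics
python3 - <<'E'
from workcell import env
import cv2
print(env.state())
for c in ("scene","top"):
    f=env.grab_frame(c); cv2.imwrite(f"pics/{c}0.png",f["frame"][...,::-1]); print(c,f["intrinsics"].tolist(),f["k1"],f["extrinsics"].round(3).tolist())
E
```

```text
pics
{'time_s': 0.0, 'qpos': array([-6.71524171e+01,  1.83511553e+01,  8.97065657e+01, -2.75711341e-03,
        7.20450876e+01, -1.14568734e+00]), 'qvel': array([ 0.04960708,  0.11093563,  0.02557546, -0.04654232,  0.02675898,
       -0.10704711]), 'effort': array([-3.57906883e-04, -4.12455869e+01, -2.31974405e+01,  7.26327673e-02,
        4.58395982e-02, -1.58765388e-04]), 'ee_pos': array([ 233.74121433, -525.15761719,  403.92377944]), 'ee_rot': array([-1.79897160e+02,  5.65163410e-04,  2.39941231e+01]), 'force': array([-0.51277808,  0.05649193,  0.68393946]), 'torque': array([0.02880949, 0.03073498, 0.00184333]), 'gripper_width': 91.33663297934032}
scene [[486.3210017084995, 0.0, 280.2428602531344], [0.0, 486.3210017084995, 205.55608416995676], [0.0, 0.0, 1.0]] -0.15287032064117334 [[0.801, 0.49, -0.345, 927.618], [0.599, -0.659, 0.455, -529.946], [-0.004, -0.571, -0.821, 997.154], [0.0, 0.0, 0.0, 1.0]]
top [[410.76019442957966, 0.0, 277.2603868166955], [0.0, 410.76019442957966, 198.84468374464336], [0.0, 0.0, 1.0]] 0.029018965167326393 [[0.015, -0.993, 0.12, 400.943], [-1.0, -0.018, -0.022, 39.361], [0.024, -0.12, -0.993, 909.753], [0.0, 0.0, 0.0, 1.0]]
```

View pics/top0.png

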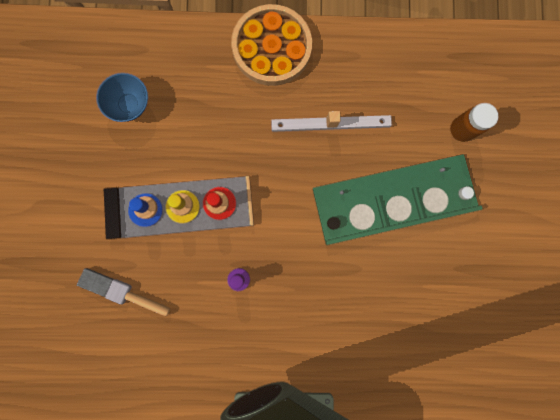

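View pics/scene0.png

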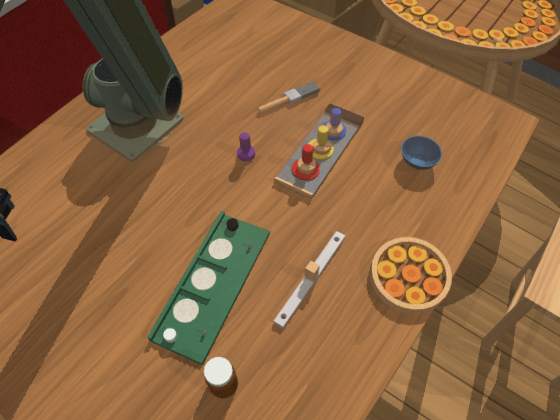

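Top view: the tray is on the left with its black end at the left (col 112), and from there the stamps stand blue (145,208), yellow (182,205), red (219,203). The rack is on the right: black peg (334,223), marks (362,217), (399,209), (435,201), white peg (467,193). The rail is at (332,123). So blue goes to the bay at (362,217), yellow to the middle one, red to (435,201). The purple one at (238,280) is the decoy.

```bash
cat > h.py <<'E'
from workcell import env
import cv2, numpy as np
from scipy.spatial.transform import Rotation as R
def ray(f,uv):
    p=cv2.undistortPoints(np.array(uv,float).reshape(-1,1,2),f["intrinsics"],np.array([f["k1"],0,0,0]))[:,0]
    E=f["extrinsics"]; d=np.c_[p,np.ones(len(p))]@E[:3,:3].T
    return E[:3,3],d
def atz(f,uv,z):
    o,d=ray(f,uv); return (o+d*((z-o[2])/d[:,2])[:,None])
def blobs(img,lo,hi,amin):
    m=cv2.inRange(cv2.cvtColor(img,cv2.COLOR_RGB2HSV),np.array(lo),np.array(hi))
    n,_,s,c=cv2.connectedComponentsWithStats(m)
    return [(c[i].round(1).tolist(),int(s[i,4])) for i in range(1,n) if s[i,4]>=amin]
def go(target,yaw=None):
    """remaining shift in tool axes (mm) and twist (rad) from the measured pose"""
    s=env.state(); Rm=R.from_euler('xyz',s["ee_rot"],degrees=True).as_matrix()
    t=Rm.T@(np.array(target)-s["ee_pos"])
    return t.round(1), None if yaw is None else round(float(np.radians(s["ee_rot"][2]-yaw)),3)
E
python3 - <<'E'
from h import *
for cam in ("top","scene"):
    f=env.grab_frame(cam)
    print(cam,"white",[(c,a,atz(f,[c],12)[0,:2].round(1).tolist()) for c,a in blobs(f["frame"],(0,0,170),(179,70,255),60)])
    for t,z in [("pad_red",12),("pad_yellow",12),("pad_blue",12),("stamp_red",18),("stamp_yellow",18),("stamp_blue",18),("peg_black",12),("rail",0),("rack",0),("tray",0)]:
        r=env.pinpoint(cam,t)
        print(t,[(round(q["confidence"],2),np.round(q["uv"],1).tolist(),atz(f,[q["uv"]],z)[0,:2].round(1).tolist()) for q in r[:2]])
E
```

```text
top white [([484.8, 115.0], 515, [709.3, -448.6]), ([370.6, 121.2], 339, [690.0, -189.3]), ([299.7, 123.1], 522, [682.2, -28.9]), ([467.1, 192.3], 116, [531.6, -401.8]), ([435.0, 199.6], 472, [514.0, -330.1]), ([398.4, 207.9], 476, [494.1, -248.6]), ([361.6, 216.3], 477, [474.1, -167.0]), ([115.8, 291.8], 259, [305.7, 357.1])]
pad_red [(0.61, [219.0, 201.6], [501.1, 146.7]), (0.43, [142.8, 208.3], [483.6, 310.8])]
pad_yellow [(0.6, [179.3, 206.1], [489.8, 232.5]), (0.26, [213.4, 198.9], [506.9, 159.1])]
pad_blue [(0.64, [143.3, 206.6], [487.3, 310.0])]
stamp_red [(0.55, [213.6, 200.8], [502.0, 157.7])]
stamp_yellow [(0.73, [240.9, 278.0], [337.6, 94.2]), (0.57, [182.9, 204.4], [493.0, 223.7])]
stamp_blue [(0.84, [147.4, 203.8], [493.0, 299.7])]
peg_black [(0.64, [332.5, 225.0], [453.9, -102.8])]
rail [(0.88, [329.6, 122.1], [689.8, -98.3])]
rack [(0.77, [393.0, 197.1], [519.5, -240.8])]
tray [(0.59, [185.6, 205.7], [492.1, 221.3]), (0.56, [215.4, 199.4], [507.3, 156.2])]
scene white [([292.3, 93.7], 99, [301.1, 361.2]), ([328.5, 250.3], 401, [680.1, -18.4]), ([220.0, 248.5], 378, [474.4, -165.4]), ([203.3, 278.3], 423, [494.6, -246.9]), ([289.0, 306.1], 388, [688.5, -185.3]), ([185.5, 310.1], 467, [514.6, -328.3]), ([169.2, 333.6], 122, [523.1, -389.4]), ([217.6, 370.3], 618, [656.1, -386.4])]
pad_red [(0.51, [305.7, 167.2], [494.6, 153.7])]
pad_yellow [(0.48, [318.3, 147.5], [482.5, 230.3])]
pad_blue [(0.65, [333.3, 131.2], [482.0, 305.4])]
stamp_red [(0.65, [309.5, 168.0], [506.6, 153.2])]
stamp_yellow [(0.78, [317.1, 148.6], [484.8, 220.5]), (0.57, [245.8, 157.7], [351.6, 81.9])]
stamp_blue [(0.67, [335.8, 129.2], [486.1, 310.9])]
peg_black [(0.68, [231.0, 224.3], [451.9, -98.6])]
rail []
rack [(0.95, [213.3, 285.5], [519.4, -243.3]), (0.32, [306.5, 168.4], [493.3, 159.9])]
tray [(0.65, [317.2, 151.1], [482.0, 226.9])]
```

```bash
python3 -m handwheel '[{"gripper":100,"travel":[0,0,0],"twist":-0.124},{"gripper":100,"travel":[0,0,0],"twist":-0.124},{"gripper":100,"travel":[0,0,0],"twist":-0.124},{"gripper":100,"travel":[0,0,0],"twist":-0.124},{"gripper":100,"travel":[0,0,0],"twist":-0.124}]'
python3 -m handwheel '[{"gripper":100,"travel":[0,0,0],"twist":-0.124},{"gripper":100,"travel":[0,0,0],"twist":-0.124},{"gripper":100,"travel":[0,0,0],"twist":-0.124},{"gripper":100,"travel":[0,0,0],"twist":-0.124},{"gripper":100,"travel":[0,0,0],"twist":-0.124}]'
python3 - <<'E'
from h import *
print(go((491,227,404),96), env.state()["ee_rot"])
E
```

```text
time_s: 1.62
ee_pos: [233.8, -525.3, 404.8]
ee_rot: [180.0, 0.0, 59.9]
force: [0.3, 0.5, -0.3]
gripper_width: 91.4
time_s: 2.03
ee_pos: [233.8, -525.3, 404.8]
ee_rot: [180.0, 0.0, 95.4]
force: [0.6, -0.5, 0.7]
gripper_width: 91.0
(array([7.248e+02, 3.267e+02, 7.000e-01]), -0.011) [1.79997669e+02 4.90283646e-03 9.53911146e+01]
```

```bash
python3 -m handwheel '[{"gripper":100,"travel":[0.036,0.0163,0],"twist":0},{"gripper":100,"travel":[0.036,0.0163,0],"twist":0},{"gripper":100,"travel":[0.036,0.0163,0],"twist":0},{"gripper":100,"travel":[0.036,0.0163,0],"twist":0},{"gripper":100,"travel":[0.036,0.0163,0],"twist":0}]'
python3 -m handwheel '[{"gripper":100,"travel":[0.036,0.0163,0],"twist":0},{"gripper":100,"travel":[0.036,0.0163,0],"twist":0},{"gripper":100,"travel":[0.036,0.0163,0],"twist":0},{"gripper":100,"travel":[0.036,0.0163,0],"twist":0},{"gripper":100,"travel":[0.036,0.0163,0],"twist":0}]'
python3 -m handwheel '[{"gripper":100,"travel":[0.036,0.0163,0],"twist":0},{"gripper":100,"travel":[0.036,0.0163,0],"twist":0},{"gripper":100,"travel":[0.036,0.0163,0],"twist":0},{"gripper":100,"travel":[0.036,0.0163,0],"twist":0},{"gripper":100,"travel":[0.036,0.0163,0],"twist":0}]'
python3 -m handwheel '[{"gripper":100,"travel":[0.036,0.0163,0],"twist":0},{"gripper":100,"travel":[0.036,0.0163,0],"twist":0},{"gripper":100,"travel":[0.036,0.0163,0],"twist":0},{"gripper":100,"travel":[0.036,0.0163,0],"twist":0},{"gripper":100,"travel":[0,0,0],"twist":0}]'
python3 - <<'E'
from h import *
print(go((491,227,404),96))
f=env.grab_frame("wrist"); cv2.imwrite("pics/w1.png",f["frame"][...,::-1]); print(f["intrinsics"].tolist(),f["k1"],f["extrinsics"].round(3).tolist())
E
```

```text
time_s: 2.45
ee_pos: [299.3, -337.1, 404.8]
ee_rot: [180.0, 0.0, 95.0]
force: [0.1, -0.1, 0.7]
gripper_width: 91.2
time_s: 2.87
ee_pos: [364.6, -150.5, 405.1]
ee_rot: [179.9, 0.0, 95.0]
force: [0.1, -0.4, 0.5]
gripper_width: 90.9
time_s: 3.28
ee_pos: [430.0, 36.1, 405.1]
ee_rot: [179.9, 0.0, 95.1]
force: [1.0, -0.9, 0.7]
gripper_width: 91.2
time_s: 3.7
ee_pos: [484.0, 188.6, 404.5]
ee_rot: [179.8, -0.2, 95.3]
force: [0.8, -0.4, 0.4]
gripper_width: 91.0
(array([37.6, 10.5,  0.7]), -0.012)
[[342.85186082179575, 0.0, 277.7935975159815], [0.0, 342.85186082179575, 207.78401666550897], [0.0, 0.0, 1.0]] 0.018450448189575787 [[0.996, 0.088, 0.03, 477.655], [0.093, -0.956, -0.279, 268.506], [0.004, 0.281, -0.96, 384.521], [0.0, 0.0, 0.0, 1.0]]
```

View pics/w1.png

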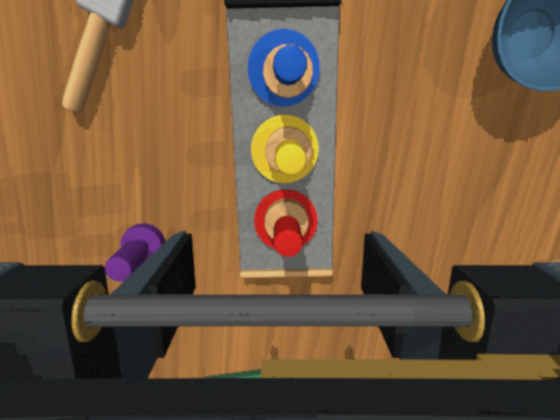

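The wrist view shows blue (290,62), yellow (290,157) and red (288,243) in a row up the picture, with the black end at the top. Next I zoom in to find the top faces.

Run:
```python
import cv2
i=cv2.imread("pics/w1.png")[20:265,235:345]
cv2.imwrite("pics/w1c.png",cv2.resize(cv2.rotate(i,cv2.ROTATE_90_CLOCKWISE),None,fx=3.2,fy=3.2,interpolation=cv2.INTER_CUBIC))
```

```text
(no output)
```

View pics/w1c.png

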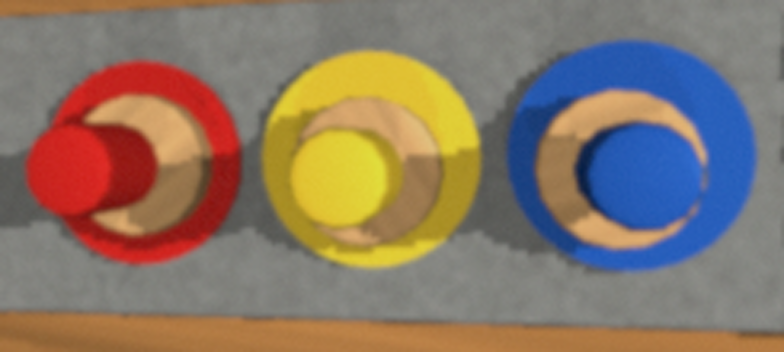

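Run:
```python
from h import *
f=env.grab_frame("wrist")
P=lambda x,y:[y/3.2+235,264-x/3.2]
for n,t,d,p in [("red",(69,168),(135,165),(143,162)),("yel",(340,178),(367,170),(372,159)),("blu",(642,175),(616,168),(632,156))]:
    print(n,atz(f,[P(*t)],94)[0,:2].round(1),atz(f,[P(*d)],34)[0,:2].round(1),"pad",atz(f,[P(*p)],18)[0,:2].round(1))
```

```text
red [496.7 148.7] [497.4 148.1] pad [497.  145.6]
yel [491.6 225.5] [491.3 225.4] pad [488.1 224.9]
blu [483.2 298.8] [483.2 298.3] pad [479.4 304. ]
```

Run:
```python
from h import *
print(go((483.2,298.6,244)),env.state()["ee_pos"],env.state()["ee_rot"])
```

```text
(array([113.7,  11.4, 160.2]), None) [482.33143804 184.43335603 404.26581417] [-1.79947863e+02  4.16688655e-02  9.52025735e+01]
```

```bash
python3 -m handwheel '[{"gripper":100,"travel":[0.0284,0.0028,0],"twist":0},{"gripper":100,"travel":[0.0284,0.0028,0],"twist":0},{"gripper":100,"travel":[0.0284,0.0028,0],"twist":0},{"gripper":100,"travel":[0.0284,0.0028,0],"twist":0},{"gripper":100,"travel":[0,0,0],"twist":0}]' 20
python3 -m handwheel '[{"gripper":100,"travel":[0,0,0.020],"twist":0},{"gripper":100,"travel":[0,0,0.030],"twist":0},{"gripper":100,"travel":[0,0,0.020],"twist":0},{"gripper":100,"travel":[0,0,0],"twist":0},{"gripper":100,"travel":[0,0,0],"twist":0}]'
python3 - <<'E'
from h import *
for i in range(3): print(go((483.2,298.6,244)),env.state()["ee_pos"].round(1)); f=env.grab_frame("wrist")
cv2.imwrite("pics/w2.png",f["frame"][...,::-1])
E
```

```text
time_s: 4.22
ee_pos: [483.3, 299.6, 404.7]
ee_rot: [180.0, -0.1, 95.1]
force: [0.3, -0.7, 0.3]
gripper_width: 90.9
time_s: 4.63
ee_pos: [483.3, 295.9, 334.4]
ee_rot: [-179.9, 0.1, 95.0]
force: [0.5, 0.2, 0.1]
gripper_width: 90.9
(array([ 2.8,  0.3, 90.4]), None) [483.3 295.9 334.4]
(array([ 2.2, -0.5, 91.7]), None) [483.8 296.4 335.7]
(array([ 1.8, -0.8, 92.4]), None) [484.  296.8 336.4]
```

View pics/w2.png

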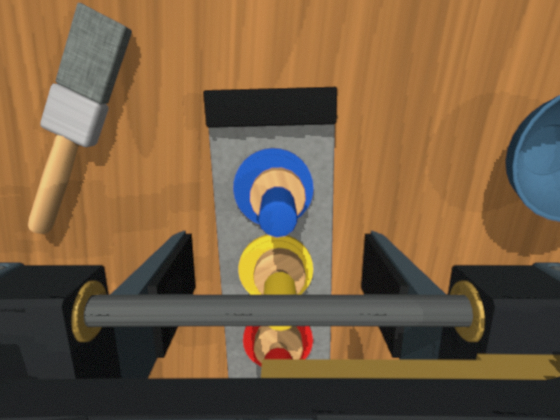

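The fingers' midline is at column 277 and the blue grip at (278,220), so the jaws are aligned. I descend and grip.

```bash
python3 -m handwheel '[{"gripper":100,"travel":[0.0010,0,0.025],"twist":0},{"gripper":100,"travel":[0.001,0,0.025],"twist":0},{"gripper":100,"travel":[0,0,0.025],"twist":0},{"gripper":100,"travel":[0,0,0.016],"twist":0},{"gripper":100,"travel":[0,0,0],"twist":0}]' 20
python3 -m handwheel '[{"gripper":0,"travel":[0,0,0],"twist":0},{"gripper":0,"travel":[0,0,0],"twist":0},{"gripper":0,"travel":[0,0,0],"twist":0},{"gripper":0,"travel":[0,0,0],"twist":0},{"gripper":0,"travel":[0,0,0],"twist":0}]' 20
python3 -m handwheel '[{"gripper":0,"travel":[0,0,0],"twist":0},{"gripper":0,"travel":[0,0,0],"twist":0},{"gripper":0,"travel":[0,0,0],"twist":0},{"gripper":0,"travel":[0,0,0],"twist":0}]' 20
```

```text
time_s: 5.2
ee_pos: [482.7, 298.8, 241.8]
ee_rot: [-179.8, 0.1, 95.0]
force: [-0.1, -0.7, 0.4]
gripper_width: 91.1
time_s: 5.62
ee_pos: [483.5, 299.5, 244.9]
ee_rot: [179.9, -0.0, 95.0]
force: [0.5, 0.1, 0.3]
gripper_width: 60.7
time_s: 5.95
ee_pos: [483.2, 299.4, 243.7]
ee_rot: [-180.0, 0.0, 95.0]
force: [-0.1, 0.3, 0.3]
gripper_width: 34.2
```

```bash
python3 -m handwheel '[{"gripper":0,"travel":[0,0,0],"twist":0},{"gripper":0,"travel":[0,0,0],"twist":0},{"gripper":0,"travel":[0,0,0],"twist":0},{"gripper":0,"travel":[0,0,-0.01],"twist":0},{"gripper":0,"travel":[0,0,-0.02],"twist":0}]' 30
python3 -m handwheel '[{"gripper":0,"travel":[0,0,-0.03],"twist":0},{"gripper":0,"travel":[0,0,-0.03],"twist":0},{"gripper":0,"travel":[0,0,-0.02],"twist":0},{"gripper":0,"travel":[-0.015,-0.0015,0],"twist":0},{"gripper":0,"travel":[-0.03,-0.0032,0],"twist":0}]' 30
python3 - <<'E'
from h import *
f=env.grab_frame("wrist"); print(env.state()["gripper_width"],go((474.2,-166,352),103.8))
E
```

```text
time_s: 6.37
ee_pos: [482.5, 298.9, 272.1]
ee_rot: [-179.7, 0.2, 95.0]
force: [-0.2, 0.1, -0.2]
gripper_width: 27.4
time_s: 6.78
ee_pos: [482.7, 255.2, 355.1]
ee_rot: [179.8, -0.1, 95.2]
force: [0.1, -1.0, -1.0]
gripper_width: 27.7
27.204500897219827 (array([-413.1,  -44.1,    4.1]), -0.152)
```

```bash
python3 -m handwheel '[{"gripper":0,"travel":[-0.036,-0.0039,0],"twist":0},{"gripper":0,"travel":[-0.036,-0.0039,0],"twist":0},{"gripper":0,"travel":[-0.036,-0.0039,0],"twist":0},{"gripper":0,"travel":[-0.036,-0.0039,0],"twist":0},{"gripper":0,"travel":[-0.036,-0.0039,0],"twist":0}]' 30
python3 -m handwheel '[{"gripper":0,"travel":[-0.036,-0.0039,0],"twist":0},{"gripper":0,"travel":[-0.036,-0.0039,0],"twist":0},{"gripper":0,"travel":[-0.036,-0.0039,0],"twist":0},{"gripper":0,"travel":[-0.036,-0.0039,0],"twist":0},{"gripper":0,"travel":[-0.036,-0.0039,0],"twist":0}]' 30
python3 -m handwheel '[{"gripper":0,"travel":[-0.030,-0.003,0],"twist":0},{"gripper":0,"travel":[-0.015,-0.0016,0],"twist":0},{"gripper":0,"travel":[0,0,0],"twist":-0.08},{"gripper":0,"travel":[0,0,0],"twist":-0.072},{"gripper":0,"travel":[0,0,0],"twist":0}]' 30
python3 - <<'E'
from h import *
f=env.grab_frame("wrist"); print(env.state()["gripper_width"],go((474.2,-166,352),103.8))
cv2.imwrite("pics/w3.png",f["frame"][...,::-1])
f2=env.grab_frame("top"); s=env.state(); print(s["ee_pos"],go((474.2,-166,352),103.8))
print("wrist marks",[(c,a,atz(f,[c],12)[0,:2].round(1).tolist()) for c,a in blobs(f["frame"],(0,0,170),(179,70,255),60)])
E
```

```text
time_s: 7.25
ee_pos: [477.7, 70.9, 352.9]
ee_rot: [-179.9, 0.0, 95.1]
force: [1.3, -0.2, -0.7]
gripper_width: 27.6
time_s: 7.67
ee_pos: [473.9, -110.0, 353.0]
ee_rot: [-179.9, -0.0, 95.0]
force: [-0.1, 0.5, -1.0]
gripper_width: 27.4
time_s: 8.08
ee_pos: [473.6, -153.9, 352.8]
ee_rot: [-179.9, -0.1, 103.7]
force: [-0.5, 0.2, -0.8]
gripper_width: 27.5
27.533238494161743 (array([-12.2,  -2.5,   0.9]), -0.003)
[ 473.99109525 -153.30162539  353.11914508] (array([-12.4,  -2.8,   1.1]), -0.003)
wrist marks [([536.2, 119.3], 3161, [682.6, -32.7]), ([275.5, 191.2], 1054, [471.4, -152.4]), ([480.4, 261.8], 1409, [690.7, -174.6]), ([258.4, 347.4], 256, [494.9, -329.2])]
```

View pics/w3.png

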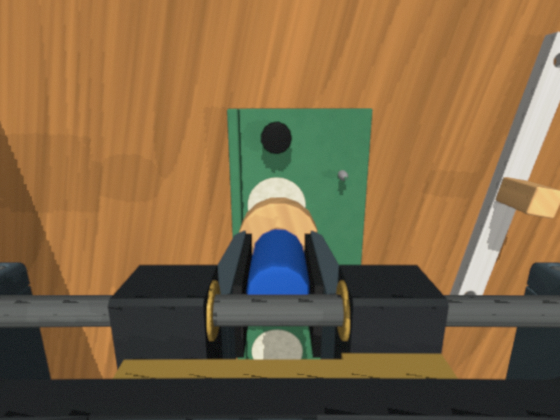

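Wrist view: black peg at (276,137), the mark's visible upper part around (277,200), the pin at (343,175). I check these against the model.

Run:
```python
from h import *
f=env.grab_frame("wrist")
print("peg",atz(f,[[276,136.5]],30)[0].round(1),"pin tip",atz(f,[[342.5,174.5]],30)[0].round(1),"mark L/R edge/top",atz(f,[[248,203],[306,203],[277,177.5]],12).round(1).tolist())
o=np.array([494.3,-247.8]);ex=np.array([.971,.2386]);ey=np.array([-.2386,.971])
for n,x,y in [("bay1",0,84),("peg",0,150),("pin",62,115),("marktop",0,112)]: print(n,(o+x*ex+y*ey).round(1))
i=cv2.cvtColor(f["frame"],cv2.COLOR_RGB2GRAY)
```

```text
peg [ 460.2 -100.1   30. ] pin tip [ 525.9 -118.5   30. ] mark L/R edge/top [[448.9, -169.7, 12.0], [503.7, -156.4, 12.0], [470.4, -138.5, 12.0]]
bay1 [ 474.3 -166.2]
peg [ 458.5 -102.2]
pin [ 527.1 -121.3]
marktop [ 467.6 -139. ]
```

```bash
python3 -m handwheel '[{"gripper":0,"travel":[-0.006,-0.001,0.010],"twist":0},{"gripper":0,"travel":[-0.0054,-0.0008,0.030],"twist":0},{"gripper":0,"travel":[0,0,0.030],"twist":0},{"gripper":0,"travel":[0,0,0.020],"twist":0},{"gripper":0,"travel":[0,0,0],"twist":0}]' 30
python3 -m handwheel '[{"gripper":0,"travel":[0,0,0.010],"twist":0},{"gripper":0,"travel":[0,0,0.005],"twist":0},{"gripper":0,"travel":[0,0,0],"twist":0},{"gripper":0,"travel":[0,0,0],"twist":0}]' 30
python3 - <<'E'
from h import *
for c in ("top","scene"): f=env.grab_frame(c); cv2.imwrite(f"pics/{c}4.png",f["frame"][...,::-1])
a=cv2.imread("pics/scene4.png")[180:380,120:320]; b=cv2.imread("pics/top4.png")[130:270,290:490]
cv2.imwrite("pics/c4.png",np.hstack([cv2.resize(a,(400,400)),cv2.resize(b,(400,280))[:,:].copy() if 0 else cv2.copyMakeBorder(cv2.resize(b,(400,280)),0,120,0,0,0)]))
print(go((475,-165,238)),env.state()["force"])
E
```

```text
time_s: 8.65
ee_pos: [473.8, -164.1, 259.3]
ee_rot: [-179.5, -0.3, 103.7]
force: [-1.1, 0.9, -0.2]
gripper_width: 27.6
time_s: 8.98
ee_pos: [475.9, -164.7, 249.4]
ee_rot: [179.9, 0.1, 103.8]
force: [0.2, 0.5, -0.0]
gripper_width: 27.8
(array([-0. , -1. , 11.6]), None) [-0.11672924 -0.59543173 -0.98444702]
```

View pics/c4.png

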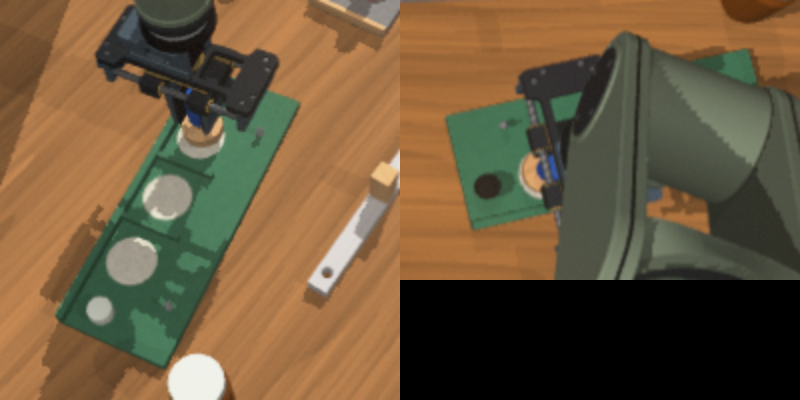

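The blue stamp hangs about 11 mm over its mark and is centred on it in the scene crop (203,130). I lower it.

```bash
python3 -m handwheel '[{"gripper":0,"travel":[0,-0.0005,0.005],"twist":0},{"gripper":0,"travel":[0,0,0.0035],"twist":0},{"gripper":0,"travel":[0,0,0.0015],"twist":0},{"gripper":0,"travel":[0,0,0],"twist":0},{"gripper":0,"travel":[0,0,0],"twist":0}]' 30
python3 -m handwheel '[{"gripper":0,"travel":[0,0,0.001],"twist":0},{"gripper":0,"travel":[0,0,0.001],"twist":0},{"gripper":0,"travel":[0,0,0],"twist":0},{"gripper":0,"travel":[0,0,0],"twist":0}]' 30
```

```text
time_s: 9.5
ee_pos: [475.1, -164.7, 238.6]
ee_rot: [-180.0, -0.0, 103.7]
force: [0.4, -0.7, -0.9]
gripper_width: 27.6
time_s: 9.83
ee_pos: [475.3, -164.8, 237.6]
ee_rot: [180.0, 0.0, 103.8]
force: [-0.5, -0.2, 5.4]
gripper_width: 27.5
```

```bash
python3 -m handwheel '[{"gripper":70,"travel":[0,0,0],"twist":0},{"gripper":70,"travel":[0,0,0],"twist":0},{"gripper":70,"travel":[0,0,0],"twist":0},{"gripper":70,"travel":[0,0,0],"twist":0},{"gripper":70,"travel":[0,0,0],"twist":0}]' 30
python3 -m handwheel '[{"gripper":100,"travel":[0,0,-0.005],"twist":0},{"gripper":100,"travel":[0,0,-0.030],"twist":0},{"gripper":100,"travel":[0,0,-0.035],"twist":0},{"gripper":100,"travel":[0,0,-0.035],"twist":0.08},{"gripper":100,"travel":[0,0,-0.01],"twist":0.072}]' 20
python3 - <<'E'
from h import *
f=env.grab_frame("wrist"); print(env.state()["gripper_width"],go((491.5,225.5,352),95.2))
E
```

```text
time_s: 10.25
ee_pos: [475.1, -164.7, 236.6]
ee_rot: [-180.0, -0.0, 103.8]
force: [0.2, 0.7, 0.4]
gripper_width: 58.3
time_s: 10.67
ee_pos: [476.1, -165.1, 357.2]
ee_rot: [179.5, 0.2, 94.8]
force: [0.9, 0.8, 0.3]
gripper_width: 90.4
90.62610594728523 (array([388. ,  47.3,   4. ]), -0.009)
```

```bash
python3 -m handwheel '[{"gripper":100,"travel":[0.0353,0.0043,0],"twist":0},{"gripper":100,"travel":[0.0353,0.0043,0],"twist":0},{"gripper":100,"travel":[0.0353,0.0043,0],"twist":0},{"gripper":100,"travel":[0.0353,0.0043,0],"twist":0},{"gripper":100,"travel":[0.0353,0.0043,0],"twist":0}]' 20
python3 -m handwheel '[{"gripper":100,"travel":[0.0353,0.0043,0],"twist":0},{"gripper":100,"travel":[0.0353,0.0043,0],"twist":0},{"gripper":100,"travel":[0.0353,0.0043,0],"twist":0},{"gripper":100,"travel":[0.0353,0.0043,0],"twist":0},{"gripper":100,"travel":[0.0353,0.0043,0],"twist":0}]' 20
python3 -m handwheel '[{"gripper":100,"travel":[0.025,0.003,0],"twist":0},{"gripper":100,"travel":[0.0103,0.0013,0],"twist":0},{"gripper":100,"travel":[0,0,0],"twist":0},{"gripper":100,"travel":[0,0,0],"twist":0},{"gripper":100,"travel":[0,0,0],"twist":0}]' 20
python3 - <<'E'
from h import *
f=env.grab_frame("wrist"); print(env.state()["gripper_width"],go((491.5,225.5,244),95.2))
f=env.grab_frame("wrist"); print(env.state()["gripper_width"],go((491.5,225.5,244),95.2))
E
```

```text
time_s: 11.13
ee_pos: [480.5, 14.4, 351.1]
ee_rot: [-179.9, -0.0, 95.1]
force: [0.3, 0.1, 0.1]
gripper_width: 90.9
time_s: 11.55
ee_pos: [486.3, 192.4, 350.9]
ee_rot: [-179.9, 0.0, 95.1]
force: [0.0, -0.2, 0.4]
gripper_width: 91.1
time_s: 11.97
ee_pos: [488.0, 225.0, 351.3]
ee_rot: [-179.9, 0.1, 95.0]
force: [0.7, -0.8, -1.4]
gripper_width: 91.2
91.17656881041395 (array([  0.5,   3.6, 107.5]), -0.004)
91.23242421719634 (array([  0.5,   3.5, 107.6]), -0.004)
```

```bash
python3 -m handwheel '[{"gripper":100,"travel":[0.0005,0.0035,0.015],"twist":0},{"gripper":100,"travel":[0,0,0.03],"twist":0},{"gripper":100,"travel":[0,0,0.03],"twist":0},{"gripper":100,"travel":[0,0,0.022],"twist":0},{"gripper":100,"travel":[0,0,0.01],"twist":0}]' 20
python3 -m handwheel '[{"gripper":0,"travel":[0,0,0],"twist":0},{"gripper":0,"travel":[0,0,0],"twist":0},{"gripper":0,"travel":[0,0,0],"twist":0},{"gripper":0,"travel":[0,0,0],"twist":0},{"gripper":0,"travel":[0,0,0],"twist":0}]' 20
python3 -m handwheel '[{"gripper":0,"travel":[0,0,0],"twist":0},{"gripper":0,"travel":[0,0,0],"twist":0},{"gripper":0,"travel":[0,0,0],"twist":0},{"gripper":0,"travel":[0,0,0],"twist":0},{"gripper":0,"travel":[0,0,0],"twist":0}]' 20
python3 -m handwheel '[{"gripper":0,"travel":[0,0,0],"twist":0},{"gripper":0,"travel":[0,0,0],"twist":0},{"gripper":0,"travel":[0,0,0],"twist":0}]' 30
```

```text
time_s: 12.48
ee_pos: [490.7, 225.4, 242.0]
ee_rot: [-179.7, 0.1, 95.0]
force: [0.2, -0.5, 0.2]
gripper_width: 91.0
time_s: 12.9
ee_pos: [492.0, 227.1, 246.1]
ee_rot: [179.8, -0.0, 95.0]
force: [-0.5, -0.8, -0.2]
gripper_width: 60.9
time_s: 13.32
ee_pos: [491.6, 227.1, 244.8]
ee_rot: [180.0, 0.0, 95.0]
force: [-0.3, 0.3, 0.0]
gripper_width: 27.1
time_s: 13.57
ee_pos: [491.6, 227.1, 244.7]
ee_rot: [180.0, 0.0, 95.0]
force: [0.0, -0.3, -0.1]
gripper_width: 27.5
```

```bash
python3 -m handwheel '[{"gripper":0,"travel":[0,0,-0.01],"twist":0},{"gripper":0,"travel":[0,0,-0.03],"twist":0},{"gripper":0,"travel":[0,0,-0.035],"twist":0},{"gripper":0,"travel":[0,0,-0.025],"twist":0},{"gripper":0,"travel":[0,0,-0.01],"twist":0}]' 30
python3 -m handwheel '[{"gripper":0,"travel":[-0.018,-0.0015,0],"twist":0},{"gripper":0,"travel":[-0.036,-0.0029,0],"twist":0},{"gripper":0,"travel":[-0.036,-0.0029,0],"twist":0},{"gripper":0,"travel":[-0.036,-0.0029,0],"twist":0},{"gripper":0,"travel":[-0.036,-0.0029,0],"twist":0}]' 30
python3 -m handwheel '[{"gripper":0,"travel":[-0.036,-0.0029,0],"twist":0},{"gripper":0,"travel":[-0.036,-0.0029,0],"twist":0},{"gripper":0,"travel":[-0.036,-0.0029,0],"twist":0},{"gripper":0,"travel":[-0.036,-0.0029,0],"twist":0},{"gripper":0,"travel":[-0.036,-0.0029,0],"twist":0}]' 30
python3 -m handwheel '[{"gripper":0,"travel":[-0.036,-0.0029,0],"twist":0},{"gripper":0,"travel":[-0.036,-0.0029,0],"twist":0},{"gripper":0,"travel":[-0.036,-0.0029,0],"twist":0},{"gripper":0,"travel":[-0.018,-0.0015,0],"twist":-0.08},{"gripper":0,"travel":[0,0,0],"twist":-0.072}]' 30
python3 -m handwheel '[{"gripper":0,"travel":[0,0,0],"twist":0},{"gripper":0,"travel":[0,0,0],"twist":0}]' 30
python3 - <<'E'
from h import *
for i in range(2): f=env.grab_frame("wrist"); print(env.state()["gripper_width"],go((494.6,-245.4,238.8),103.8))
E
```

```text
time_s: 13.98
ee_pos: [492.2, 227.3, 359.2]
ee_rot: [179.6, -0.1, 95.0]
force: [1.0, -0.4, -0.6]
gripper_width: 27.3
time_s: 14.4
ee_pos: [492.1, 63.1, 354.1]
ee_rot: [-179.9, 0.0, 95.1]
force: [-0.1, 0.1, -0.6]
gripper_width: 27.6
time_s: 14.82
ee_pos: [493.4, -117.7, 354.2]
ee_rot: [-179.9, -0.0, 95.0]
force: [0.6, 0.1, -0.9]
gripper_width: 27.6
time_s: 15.23
ee_pos: [494.7, -246.1, 353.9]
ee_rot: [-179.9, 0.1, 103.7]
force: [0.3, 0.6, -1.1]
gripper_width: 27.6
time_s: 15.4
ee_pos: [494.7, -242.4, 354.0]
ee_rot: [-179.9, -0.1, 103.6]
force: [-0.3, 0.0, -0.5]
gripper_width: 27.5
26.990971943707653 (array([ -3.3,  -0.9, 115.4]), -0.002)
27.29610880709255 (array([ -3.5,  -1.1, 115.6]), -0.001)
```

```bash
python3 -m handwheel '[{"gripper":0,"travel":[-0.0034,-0.001,0.015],"twist":0},{"gripper":0,"travel":[0,0,0.030],"twist":0},{"gripper":0,"travel":[0,0,0.030],"twist":0},{"gripper":0,"travel":[0,0,0.020],"twist":0},{"gripper":0,"travel":[0,0,0.01],"twist":0}]' 30
python3 -m handwheel '[{"gripper":0,"travel":[0,0,0.004],"twist":0},{"gripper":0,"travel":[0,0,0],"twist":0},{"gripper":0,"travel":[0,0,0],"twist":0},{"gripper":0,"travel":[0,0,0],"twist":0},{"gripper":0,"travel":[0,0,0],"twist":0}]' 30
python3 - <<'E'
from h import *
for i in range(2): f=env.grab_frame("scene"); print(env.state()["force"],go((494.6,-245.4,238.8),103.8))
E
```

```text
time_s: 15.92
ee_pos: [494.1, -244.7, 247.1]
ee_rot: [-179.8, -0.2, 103.8]
force: [0.4, -0.0, -1.2]
gripper_width: 27.4
time_s: 16.33
ee_pos: [495.3, -246.2, 247.1]
ee_rot: [179.9, 0.1, 103.8]
force: [0.4, -0.3, -1.6]
gripper_width: 27.5
[-0.20377495  0.5020375  -1.51826336] (array([ 0.9, -0.4,  8.1]), -0.001)
[-0.79264395  0.42346897 -0.33051827] (array([ 0.8, -0.3,  7.9]), -0.001)
```

```bash
python3 -m handwheel '[{"gripper":0,"travel":[0.0008,-0.0003,0.005],"twist":0},{"gripper":0,"travel":[0,0,0.002],"twist":0},{"gripper":0,"travel":[0,0,0.001],"twist":0},{"gripper":0,"travel":[0,0,0],"twist":0},{"gripper":0,"travel":[0,0,0],"twist":0}]' 30
python3 -m handwheel '[{"gripper":0,"travel":[0,0,0.001],"twist":0},{"gripper":0,"travel":[0,0,0],"twist":0},{"gripper":0,"travel":[0,0,0],"twist":0}]' 30
```

```text
time_s: 16.85
ee_pos: [494.3, -245.2, 238.6]
ee_rot: [180.0, 0.0, 103.8]
force: [-1.9, 1.1, 7.8]
gripper_width: 27.2
time_s: 17.1
ee_pos: [494.3, -245.2, 238.6]
ee_rot: [180.0, 0.0, 103.8]
force: [-2.2, 2.0, 14.3]
gripper_width: 27.3
```

```bash
python3 -m handwheel '[{"gripper":0,"travel":[0,0,-0.001],"twist":0},{"gripper":70,"travel":[0,0,0],"twist":0},{"gripper":70,"travel":[0,0,0],"twist":0},{"gripper":70,"travel":[0,0,0],"twist":0},{"gripper":70,"travel":[0,0,0],"twist":0}]' 30
python3 -m handwheel '[{"gripper":70,"travel":[0,0,0],"twist":0},{"gripper":100,"travel":[0,0,-0.015],"twist":0},{"gripper":100,"travel":[0,0,-0.035],"twist":0},{"gripper":100,"travel":[0,0,-0.035],"twist":0.08},{"gripper":100,"travel":[0,0,-0.03],"twist":0.072}]' 20
python3 - <<'E'
from h import *
f=env.grab_frame("wrist"); print(env.state()["gripper_width"],go((496.9,148.5,352),95.2))
E
```

```text
time_s: 17.52
ee_pos: [494.4, -245.3, 237.4]
ee_rot: [-180.0, -0.0, 103.8]
force: [0.2, 0.1, 0.6]
gripper_width: 51.3
time_s: 17.93
ee_pos: [494.5, -245.3, 354.4]
ee_rot: [180.0, 0.0, 94.8]
force: [-0.2, -0.2, -0.0]
gripper_width: 84.8
88.52712920129396 (array([393.1,  33.3,   6.4]), -0.009)
```

```bash
python3 -m handwheel '[{"gripper":100,"travel":[0.0357,0.0033,0],"twist":0},{"gripper":100,"travel":[0.0357,0.0033,0],"twist":0},{"gripper":100,"travel":[0.0357,0.0033,0],"twist":0},{"gripper":100,"travel":[0.0357,0.0033,0],"twist":0},{"gripper":100,"travel":[0.0357,0.0033,0],"twist":0}]' 20
python3 -m handwheel '[{"gripper":100,"travel":[0.0357,0.0033,0],"twist":0},{"gripper":100,"travel":[0.0357,0.0033,0],"twist":0},{"gripper":100,"travel":[0.0357,0.0033,0],"twist":0},{"gripper":100,"travel":[0.0357,0.0033,0],"twist":0},{"gripper":100,"travel":[0.0357,0.0033,0],"twist":0}]' 20
python3 -m handwheel '[{"gripper":100,"travel":[0.025,0.002,0],"twist":0},{"gripper":100,"travel":[0.0105,0.001,0],"twist":0},{"gripper":100,"travel":[0,0,0],"twist":0},{"gripper":100,"travel":[0,0,0],"twist":0},{"gripper":100,"travel":[0,0,0],"twist":0}]' 20
python3 - <<'E'
from h import *
for i in range(2): f=env.grab_frame("wrist"); print(env.state()["gripper_width"],go((496.9,148.5,244),95.2))
E
```

```text
time_s: 18.4
ee_pos: [494.8, -64.6, 352.5]
ee_rot: [180.0, 0.0, 95.0]
force: [0.5, -0.3, -0.4]
gripper_width: 91.1
time_s: 18.82
ee_pos: [495.5, 114.9, 352.5]
ee_rot: [-180.0, 0.0, 95.1]
force: [0.6, -0.4, -0.4]
gripper_width: 90.8
time_s: 19.23
ee_pos: [495.8, 147.7, 352.5]
ee_rot: [-180.0, 0.1, 95.0]
force: [0.9, -0.7, -0.0]
gripper_width: 91.3
91.11120122263348 (array([  0.9,   1.2, 108.6]), -0.004)
91.27208722884522 (array([  1. ,   1.2, 108.7]), -0.004)
```

```bash
python3 -m handwheel '[{"gripper":100,"travel":[0,0.0012,0.015],"twist":0},{"gripper":100,"travel":[0,0,0.03],"twist":0},{"gripper":100,"travel":[0,0,0.03],"twist":0},{"gripper":100,"travel":[0,0,0.023],"twist":0},{"gripper":100,"travel":[0,0,0.01],"twist":0}]' 20
python3 -m handwheel '[{"gripper":0,"travel":[0,0,0],"twist":0},{"gripper":0,"travel":[0,0,0],"twist":0},{"gripper":0,"travel":[0,0,0],"twist":0},{"gripper":0,"travel":[0,0,0],"twist":0},{"gripper":0,"travel":[0,0,0],"twist":0}]' 20
python3 -m handwheel '[{"gripper":0,"travel":[0,0,0],"twist":0},{"gripper":0,"travel":[0,0,0],"twist":0},{"gripper":0,"travel":[0,0,0],"twist":0},{"gripper":0,"travel":[0,0,0],"twist":0},{"gripper":0,"travel":[0,0,0],"twist":0}]' 20
python3 -m handwheel '[{"gripper":0,"travel":[0,0,0],"twist":0},{"gripper":0,"travel":[0,0,0],"twist":0},{"gripper":0,"travel":[0,0,0],"twist":0}]' 30
```

```text
time_s: 19.75
ee_pos: [496.0, 147.5, 242.0]
ee_rot: [-179.7, 0.1, 94.9]
force: [-1.4, 0.4, 0.0]
gripper_width: 90.9
time_s: 20.17
ee_pos: [497.4, 149.0, 246.0]
ee_rot: [179.8, -0.0, 95.0]
force: [0.5, -0.0, -0.4]
gripper_width: 60.8
time_s: 20.58
ee_pos: [497.0, 149.0, 244.8]
ee_rot: [180.0, 0.0, 95.0]
force: [-1.0, 0.0, -0.6]
gripper_width: 27.4
time_s: 20.83
ee_pos: [497.0, 148.9, 244.7]
ee_rot: [180.0, 0.0, 95.0]
force: [0.7, 0.3, 0.7]
gripper_width: 27.9
```

```bash
python3 -m handwheel '[{"gripper":0,"travel":[0,0,-0.01],"twist":0},{"gripper":0,"travel":[0,0,-0.03],"twist":0},{"gripper":0,"travel":[0,0,-0.035],"twist":0},{"gripper":0,"travel":[0,0,-0.025],"twist":0},{"gripper":0,"travel":[0,0,-0.01],"twist":0}]' 30
python3 -m handwheel '[{"gripper":0,"travel":[-0.018,-0.001,0],"twist":0},{"gripper":0,"travel":[-0.0367,-0.0018,0],"twist":0},{"gripper":0,"travel":[-0.0367,-0.0018,0],"twist":0},{"gripper":0,"travel":[-0.0367,-0.0018,0],"twist":0},{"gripper":0,"travel":[-0.0367,-0.0018,0],"twist":0}]' 30
python3 -m handwheel '[{"gripper":0,"travel":[-0.0367,-0.0018,0],"twist":0},{"gripper":0,"travel":[-0.0367,-0.0018,0],"twist":0},{"gripper":0,"travel":[-0.0367,-0.0018,0],"twist":0},{"gripper":0,"travel":[-0.0367,-0.0018,0],"twist":0},{"gripper":0,"travel":[-0.0367,-0.0018,0],"twist":0}]' 30
python3 -m handwheel '[{"gripper":0,"travel":[-0.0367,-0.0018,0],"twist":0},{"gripper":0,"travel":[-0.0367,-0.0018,0],"twist":0},{"gripper":0,"travel":[-0.0367,-0.0018,0],"twist":0},{"gripper":0,"travel":[-0.018,-0.001,0],"twist":-0.08},{"gripper":0,"travel":[0,0,0],"twist":-0.072}]' 30
python3 -m handwheel '[{"gripper":0,"travel":[0,0,0],"twist":0},{"gripper":0,"travel":[0,0,0],"twist":0},{"gripper":0,"travel":[0,0,0],"twist":0}]' 30
python3 - <<'E'
from h import *
for i in range(2): f=env.grab_frame("wrist"); print(env.state()["gripper_width"],go((515,-328,238.8),103.8))
E
```

```text
time_s: 21.25
ee_pos: [497.5, 149.1, 359.1]
ee_rot: [179.6, -0.1, 95.0]
force: [0.5, -1.0, -0.9]
gripper_width: 27.7
time_s: 21.67
ee_pos: [502.6, -17.3, 354.1]
ee_rot: [-179.9, -0.0, 95.1]
force: [0.3, 0.6, -1.2]
gripper_width: 27.5
time_s: 22.08
ee_pos: [509.8, -201.2, 354.0]
ee_rot: [-179.9, -0.1, 95.0]
force: [1.2, 0.7, -0.8]
gripper_width: 27.4
time_s: 22.5
ee_pos: [514.9, -331.6, 353.4]
ee_rot: [-179.9, 0.0, 103.7]
force: [-0.1, 0.8, -1.2]
gripper_width: 27.7
time_s: 22.75
ee_pos: [515.2, -327.0, 354.3]
ee_rot: [-180.0, -0.1, 103.7]
force: [0.4, 0.7, -0.5]
gripper_width: 27.3
27.38430560742475 (array([ -1.1,  -0.5, 115.7]), -0.001)
27.487169001688557 (array([ -1. ,  -0.6, 115.9]), -0.001)
```

```bash
python3 -m handwheel '[{"gripper":0,"travel":[-0.001,-0.0005,0.015],"twist":0},{"gripper":0,"travel":[0,0,0.030],"twist":0},{"gripper":0,"travel":[0,0,0.030],"twist":0},{"gripper":0,"travel":[0,0,0.020],"twist":0},{"gripper":0,"travel":[0,0,0.01],"twist":0}]' 30
python3 -m handwheel '[{"gripper":0,"travel":[0,0,0.004],"twist":0},{"gripper":0,"travel":[0,0,0],"twist":0},{"gripper":0,"travel":[0,0,0],"twist":0},{"gripper":0,"travel":[0,0,0],"twist":0},{"gripper":0,"travel":[0,0,0],"twist":0}]' 30
python3 - <<'E'
from h import *
for i in range(2): f=env.grab_frame("scene"); print(env.state()["force"],go((515,-328,238.8),103.8))
E
```

```text
time_s: 23.27
ee_pos: [514.4, -327.5, 246.9]
ee_rot: [-179.8, -0.2, 103.8]
force: [0.2, 0.2, -1.0]
gripper_width: 27.3
time_s: 23.68
ee_pos: [515.5, -329.0, 247.3]
ee_rot: [179.9, 0.1, 103.7]
force: [-0.1, 0.9, -0.6]
gripper_width: 27.4
[-0.00727743  0.15606315 -1.06956181] (array([ 1. , -0.1,  8.2]), -0.001)
[ 0.29081661  0.21350003 -0.47807869] (array([ 1., -0.,  8.]), -0.001)
```

```bash
python3 -m handwheel '[{"gripper":0,"travel":[0.0008,0,0.005],"twist":0},{"gripper":0,"travel":[0,0,0.002],"twist":0},{"gripper":0,"travel":[0,0,0.001],"twist":0},{"gripper":0,"travel":[0,0,0],"twist":0},{"gripper":0,"travel":[0,0,0],"twist":0}]' 30
python3 -m handwheel '[{"gripper":0,"travel":[0,0,0],"twist":0},{"gripper":0,"travel":[0,0,0],"twist":0}]' 30
```

```text
time_s: 24.2
ee_pos: [514.9, -327.9, 238.6]
ee_rot: [180.0, 0.0, 103.7]
force: [-1.9, 0.6, 6.1]
gripper_width: 27.7
time_s: 24.37
ee_pos: [514.8, -327.9, 238.6]
ee_rot: [180.0, 0.0, 103.7]
force: [-1.5, 1.9, 6.3]
gripper_width: 27.7
```

```bash
python3 -m handwheel '[{"gripper":70,"travel":[0,0,0],"twist":0},{"gripper":70,"travel":[0,0,0],"twist":0},{"gripper":70,"travel":[0,0,0],"twist":0},{"gripper":70,"travel":[0,0,0],"twist":0},{"gripper":70,"travel":[0,0,0],"twist":0}]' 30
python3 -m handwheel '[{"gripper":70,"travel":[0,0,0],"twist":0},{"gripper":100,"travel":[0,0,-0.015],"twist":0},{"gripper":100,"travel":[0,0,-0.035],"twist":0},{"gripper":100,"travel":[0,0,-0.035],"twist":0},{"gripper":100,"travel":[0,0,-0.035],"twist":0.12}]' 20
python3 -m handwheel '[{"gripper":100,"travel":[0,0,-0.030],"twist":0.12},{"gripper":100,"travel":[0,0,-0.015],"twist":0.12},{"gripper":100,"travel":[0,0,0],"twist":0.12},{"gripper":100,"travel":[0,0,0],"twist":0.12},{"gripper":100,"travel":[0,0,0],"twist":0.12}]' 20
python3 -m handwheel '[{"gripper":100,"travel":[0,0,0],"twist":0.12},{"gripper":100,"travel":[0,0,0],"twist":0.12},{"gripper":100,"travel":[0,0,0],"twist":0.12},{"gripper":100,"travel":[0,0,0],"twist":0.12},{"gripper":100,"travel":[0,0,0],"twist":0.12}]' 20
python3 -m handwheel '[{"gripper":100,"travel":[0,0,0],"twist":0.12},{"gripper":100,"travel":[0,0,0],"twist":0.12},{"gripper":100,"travel":[0,0,0],"twist":0.12},{"gripper":100,"travel":[0,0,0],"twist":0.07},{"gripper":100,"travel":[0,0,0],"twist":0}]' 20
python3 - <<'E'
from h import *
f=env.grab_frame("scene"); cv2.imwrite("pics/s5.png",cv2.resize(f["frame"][150:380,120:400,::-1],None,fx=2.8,fy=2.6))
print(go((684,-105,404),3))
E
```

```text
time_s: 24.78
ee_pos: [514.9, -328.0, 237.5]
ee_rot: [-180.0, -0.0, 103.7]
force: [-0.9, -0.2, -1.1]
gripper_width: 57.8
time_s: 25.2
ee_pos: [514.7, -327.9, 358.7]
ee_rot: [-179.9, -0.0, 96.8]
force: [0.3, -0.1, -0.9]
gripper_width: 87.9
time_s: 25.62
ee_pos: [514.8, -327.9, 403.3]
ee_rot: [179.9, 0.0, 62.2]
force: [0.4, -0.5, 0.2]
gripper_width: 91.3
time_s: 26.03
ee_pos: [514.8, -328.0, 402.6]
ee_rot: [-180.0, 0.0, 27.8]
force: [0.3, -0.1, 0.6]
gripper_width: 91.2
time_s: 26.45
ee_pos: [514.8, -328.0, 402.6]
ee_rot: [-180.0, 0.0, 3.4]
force: [-0.2, 0.4, 0.3]
gripper_width: 91.2
(array([ 182.8, -212. ,   -1.4]), 0.01)
```

View pics/s5.png

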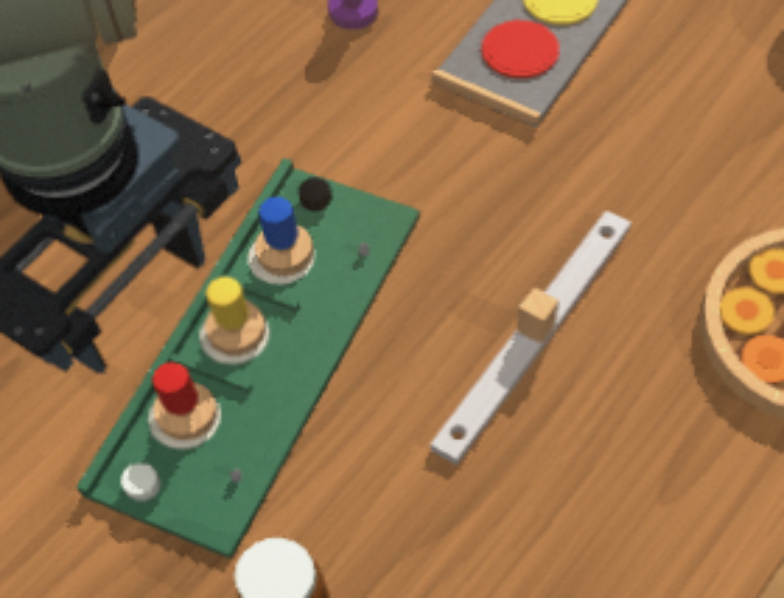

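All three stamps stand upright in their bays: crop positions blue (280,240), yellow (232,320), red (180,400), each with an even white rim around it. The rail holes are at crop (606,231) and (458,432). Next I go over the rail.

```bash
python3 -m handwheel '[{"gripper":100,"travel":[0.022,-0.0265,0],"twist":0},{"gripper":100,"travel":[0.022,-0.0265,0],"twist":0},{"gripper":100,"travel":[0.022,-0.0265,0],"twist":0},{"gripper":100,"travel":[0.022,-0.0265,0],"twist":0},{"gripper":100,"travel":[0.022,-0.0265,0],"twist":0}]' 20
python3 -m handwheel '[{"gripper":100,"travel":[0.02,-0.0265,0],"twist":0},{"gripper":100,"travel":[0.02,-0.0265,0],"twist":0},{"gripper":100,"travel":[0.01,-0.0265,0],"twist":0},{"gripper":100,"travel":[0,0,0],"twist":0},{"gripper":100,"travel":[0,0,0],"twist":0}]' 20
python3 - <<'E'
from h import *
f=env.grab_frame("wrist"); cv2.imwrite("pics/w6.png",f["frame"][...,::-1]); s=env.state(); print(s["ee_pos"],s["ee_rot"])
f=env.grab_frame("scene"); print(atz(f,[[336.4,238.8],[283.6,316.2]],14).round(1).tolist())
E
```

```text
time_s: 26.92
ee_pos: [617.3, -187.8, 402.8]
ee_rot: [180.0, -0.0, 3.6]
force: [1.9, 0.1, 0.3]
gripper_width: 91.3
time_s: 27.33
ee_pos: [662.1, -105.2, 402.3]
ee_rot: [180.0, 0.0, 3.7]
force: [-0.9, -0.6, 0.1]
gripper_width: 91.1
[ 661.71694598 -106.36522365  402.46449379] [1.79965688e+02 4.28305684e-02 3.61978142e+00]
[[678.3, 17.5, 14.0], [693.5, -211.7, 14.0]]
```

View pics/w6.png

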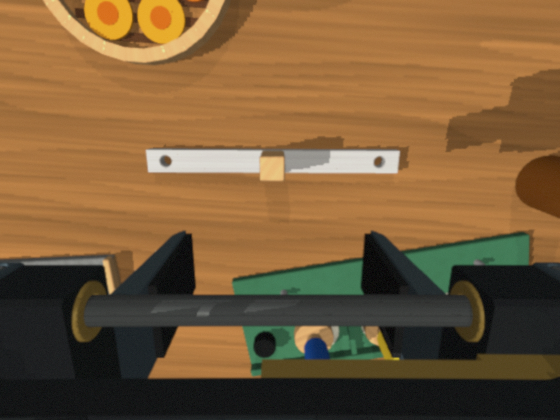

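The rail holes are at (166,160) and (379,162), the handle top at (272,168).

Run:
```python
from h import *
f=env.grab_frame("wrist"); 
h=atz(f,[[166,160.5],[379,161.5]],14); d=h[0]-h[1]; print(h.round(1).tolist(),np.linalg.norm(d),"yaw",np.degrees(np.arctan2(-d[0],d[1])),"mid",h.mean(0)); print("handle",atz(f,[[272,168]],59))
m=h.mean(0); 
print(go((685.5,-97,230),3.9),env.state()["ee_pos"])
```

```text
[[679.6, 13.6, 14.0], [692.7, -214.9, 14.0]] 228.88288014340068 yaw 3.274233118075498 mid [ 686.17316082 -100.66537243   14.        ]
handle [[ 686.48318737 -100.69481581   59.        ]]
(array([ 24.8,  -9.2, 172.7]), -0.007) [ 661.32070692 -107.61323904  402.75083788]
```

```bash
python3 -m handwheel '[{"gripper":100,"travel":[0.0125,-0.0035,0.02],"twist":0},{"gripper":100,"travel":[0.0125,-0.003,0.035],"twist":0},{"gripper":100,"travel":[0,0,0.035],"twist":0},{"gripper":100,"travel":[0,0,0.02],"twist":0},{"gripper":100,"travel":[0,0,0],"twist":0}]' 20
python3 - <<'E'
from h import *
for i in range(2): f=env.grab_frame("wrist")
cv2.imwrite("pics/w7.png",f["frame"][...,::-1]);print(go((686,-99.5,212),3.5),env.state()["ee_pos"])
E
```

```text
time_s: 27.9
ee_pos: [684.4, -99.9, 287.0]
ee_rot: [-179.9, 0.6, 3.4]
force: [-1.0, -1.0, 0.1]
gripper_width: 91.4
(array([-0.1, -0.4, 80.9]), -0.002) [686.12776505 -99.87310637 292.87364145]
```

View pics/w7.png

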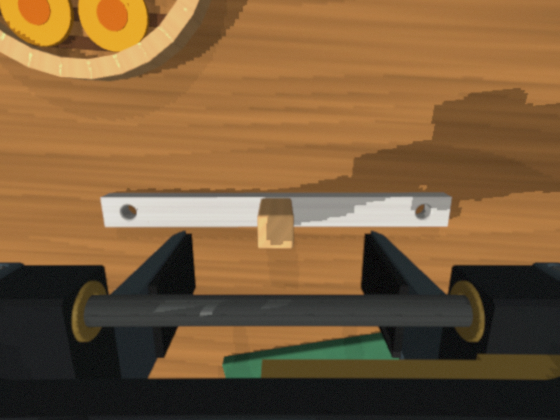

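The rail lies parallel to the jaws and the handle (276,235) is midway between the fingers; the holes are at (128,211) and (423,211). I descend and grip.

```bash
python3 - <<'E'
from h import *
f=env.grab_frame("wrist"); 
h=atz(f,[[128.5,211.5],[423,211]],14); d=h[0]-h[1]; print(h.round(1).tolist(),np.linalg.norm(d),"yaw",np.degrees(np.arctan2(-d[0],d[1])),"mid",h.mean(0)); print("handle",atz(f,[[276,237]],59))
E
python3 -m handwheel '[{"gripper":100,"travel":[0,-0.0003,0.025],"twist":0},{"gripper":100,"travel":[0,0,0.025],"twist":0},{"gripper":100,"travel":[0,0,0.02],"twist":0},{"gripper":100,"travel":[0,0,0.01],"twist":0},{"gripper":100,"travel":[0,0,0],"twist":0}]' 20
python3 -m handwheel '[{"gripper":0,"travel":[0,0,0],"twist":0},{"gripper":0,"travel":[0,0,0],"twist":0},{"gripper":0,"travel":[0,0,0],"twist":0},{"gripper":0,"travel":[0,0,0],"twist":0},{"gripper":0,"travel":[0,0,0],"twist":0}]' 20
python3 -m handwheel '[{"gripper":0,"travel":[0,0,0],"twist":0},{"gripper":0,"travel":[0,0,0],"twist":0},{"gripper":0,"travel":[0,0,0],"twist":0},{"gripper":0,"travel":[0,0,0],"twist":0},{"gripper":0,"travel":[0,0,0],"twist":0}]' 20
python3 -m handwheel '[{"gripper":0,"travel":[0,0,0],"twist":0},{"gripper":0,"travel":[0,0,0],"twist":0},{"gripper":0,"travel":[0,0,0],"twist":0}]' 40
```

```text
[[681.2, 17.0, 14.0], [695.4, -214.1, 14.0]] 231.4995175442649 yaw 3.523295743912089 mid [688.29767473 -98.56485348  14.        ]
handle [[684.17140301 -99.21141111  59.        ]]
time_s: 28.47
ee_pos: [686.1, -98.7, 212.4]
ee_rot: [-180.0, 0.1, 3.5]
force: [-0.3, -0.5, 0.2]
gripper_width: 90.9
time_s: 28.88
ee_pos: [686.5, -98.4, 213.8]
ee_rot: [180.0, -0.1, 3.5]
force: [-0.4, -0.0, 0.0]
gripper_width: 61.1
time_s: 29.3
ee_pos: [686.2, -98.4, 212.7]
ee_rot: [180.0, 0.0, 3.5]
force: [0.5, -0.2, 0.6]
gripper_width: 27.5
time_s: 29.55
ee_pos: [686.2, -98.3, 212.7]
ee_rot: [180.0, 0.0, 3.5]
force: [0.0, 1.0, 0.4]
gripper_width: 23.8
```

```bash
python3 -m handwheel '[{"gripper":0,"travel":[0,0,-0.01],"twist":0},{"gripper":0,"travel":[0,0,-0.025],"twist":0},{"gripper":0,"travel":[0,0,-0.03],"twist":0},{"gripper":0,"travel":[0,0,-0.03],"twist":-0.06},{"gripper":0,"travel":[0,0,-0.015],"twist":-0.06}]' 40
python3 -m handwheel '[{"gripper":0,"travel":[0,0,0],"twist":-0.06},{"gripper":0,"travel":[-0.012,0.0075,0],"twist":0},{"gripper":0,"travel":[-0.022,0.0136,0],"twist":0},{"gripper":0,"travel":[-0.025,0.0155,0],"twist":0},{"gripper":0,"travel":[-0.025,0.0155,0],"twist":0}]' 40
python3 -m handwheel '[{"gripper":0,"travel":[-0.025,0.0155,0],"twist":0},{"gripper":0,"travel":[-0.025,0.0155,0],"twist":0},{"gripper":0,"travel":[-0.015,0.0095,0],"twist":0},{"gripper":0,"travel":[-0.010,0.0065,0],"twist":0},{"gripper":0,"travel":[0,0,0],"twist":0}]' 40
python3 -m handwheel '[{"gripper":0,"travel":[0,0,0],"twist":0},{"gripper":0,"travel":[0,0,0],"twist":0},{"gripper":0,"travel":[0,0,0],"twist":0}]' 40
python3 - <<'E'
from h import *
f=env.grab_frame("wrist")
cv2.imwrite("pics/w8.png",f["frame"][...,::-1]);print(go((555.2,-232.2,222.5),13.8),env.state()["ee_pos"])
E
```

```text
time_s: 29.97
ee_pos: [686.7, -98.5, 327.5]
ee_rot: [179.9, -0.3, 10.5]
force: [0.3, -0.4, -1.4]
gripper_width: 23.6
time_s: 30.38
ee_pos: [615.5, -169.7, 322.1]
ee_rot: [-180.0, 0.1, 13.8]
force: [0.5, -0.3, -1.5]
gripper_width: 23.8
time_s: 30.8
ee_pos: [553.5, -234.2, 322.6]
ee_rot: [-180.0, 0.1, 13.6]
force: [-0.1, -0.3, -1.8]
gripper_width: 23.6
time_s: 31.05
ee_pos: [556.2, -231.8, 322.6]
ee_rot: [-180.0, -0.0, 13.9]
force: [0.4, 1.1, -1.3]
gripper_width: 23.9
(array([ -1.1,   0.2, 100.1]), 0.001) [ 556.18858617 -231.71390973  322.612283  ]
```

View pics/w8.png

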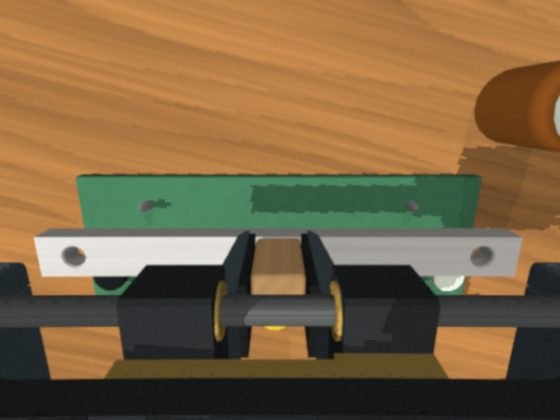

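The pins are at about (145,205) and (412,205) and the held rail's holes at (74,256) and (483,256). I zoom in on all four.

Run:
```python
import cv2,numpy as np
i=cv2.imread("pics/w8.png"); z=lambda c,r:cv2.resize(i[r:r+28,c:c+40],(400,280),interpolation=cv2.INTER_CUBIC)
cv2.imwrite("pics/w8c.png",np.vstack([np.hstack([z(125,192),z(392,192)]),np.hstack([z(54,242),z(463,242)])]))
```

```text
(no output)
```

View pics/w8c.png

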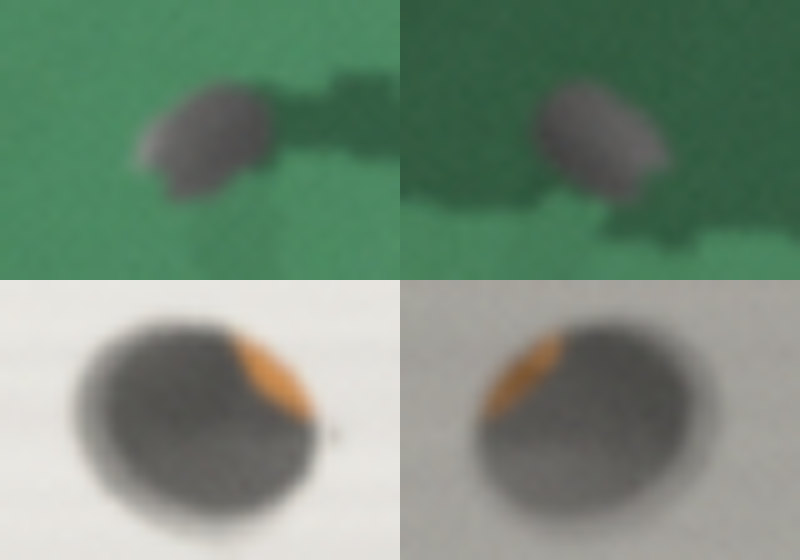

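Run:
```python
from h import *
f=env.grab_frame("wrist"); s=env.state(); p=s["ee_pos"]; print(p,s["ee_rot"])
Rm=R.from_euler('xyz',s["ee_rot"],degrees=True).as_matrix()
for n,a,z in [("tips",[[140.2,207.5],[417.5,207.8]],30),("bases",[[147.7,204.4],[409.8,204.2]],12),("holes",[[73.7,256.5],[482.7,256.1]],p[2]-212.7+14)]:
    w=atz(f,a,z); d=w[0]-w[1]; print(n,w.round(1).tolist(),"dist",np.linalg.norm(d).round(1),"yaw",np.degrees(np.arctan2(-d[0],d[1])).round(2),"mid",w.mean(0).round(1),"tool",(Rm.T@(w.mean(0)-p)).round(1))
```

```text
[ 556.15011503 -231.7337968   322.60477782] [-1.79995005e+02 -8.04435748e-03  1.38702369e+01]
tips [[530.5, -121.7, 30.0], [585.1, -344.0, 30.0]] dist 228.9 yaw 13.81 mid [ 557.8 -232.8   30. ] tool [  1.3   1.5 292.6]
bases [[527.9, -121.7, 12.0], [583.3, -345.0, 12.0]] dist 230.1 yaw 13.92 mid [ 555.6 -233.3   12. ] tool [ -1.    1.4 310.6]
holes [[529.1, -120.8, 123.9], [584.5, -344.0, 123.9]] dist 230.0 yaw 13.94 mid [ 556.8 -232.4  123.9] tool [  0.4   0.8 198.7]
```

```bash
python3 -m handwheel '[{"gripper":0,"travel":[-0.0003,0.0006,0.012],"twist":0},{"gripper":0,"travel":[0,0,0.02],"twist":0},{"gripper":0,"travel":[0,0,0.02],"twist":0},{"gripper":0,"travel":[0,0,0.012],"twist":0},{"gripper":0,"travel":[0,0,0.006],"twist":0}]' 40
python3 -m handwheel '[{"gripper":0,"travel":[0,0,0],"twist":0},{"gripper":0,"travel":[0,0,0],"twist":0},{"gripper":0,"travel":[0,0,0],"twist":0},{"gripper":0,"travel":[0,0,0],"twist":0},{"gripper":0,"travel":[0,0,0],"twist":0}]' 40
python3 - <<'E'
from h import *
f=env.grab_frame("wrist"); print(env.state()["ee_pos"],env.state()["ee_rot"])
g=env.grab_frame("scene")["frame"]
i=f["frame"][...,::-1].copy(); cv2.imwrite("pics/w9.png",i)
a=cv2.resize(i[200:340,:],(800,200)); b=cv2.resize(g[200:360,130:330,::-1],(800,400)) if 0 else cv2.resize(g[190:350,130:290,::-1],(400,400))
c=np.hstack([cv2.resize(i[220:300,20:120],(400,320)),cv2.resize(i[220:300,440:540],(400,320))])
cv2.imwrite("pics/c9.png",np.vstack([c,np.hstack([cv2.resize(g[205:275,205:275,::-1],(280,280)),cv2.resize(g[280:350,165:235,::-1],(280,280)),np.zeros((280,240,3),np.uint8)])]))
E
```

```text
time_s: 31.57
ee_pos: [555.2, -232.4, 250.6]
ee_rot: [-179.9, 0.2, 13.9]
force: [-0.8, 1.0, -1.0]
gripper_width: 23.6
time_s: 31.98
ee_pos: [555.6, -233.2, 253.7]
ee_rot: [179.9, -0.1, 13.8]
force: [-0.3, -0.0, -2.2]
gripper_width: 23.8
[ 555.50079514 -233.24594097  253.57683193] [ 1.79940927e+02 -7.22827432e-02  1.37992422e+01]
```

View pics/c9.png

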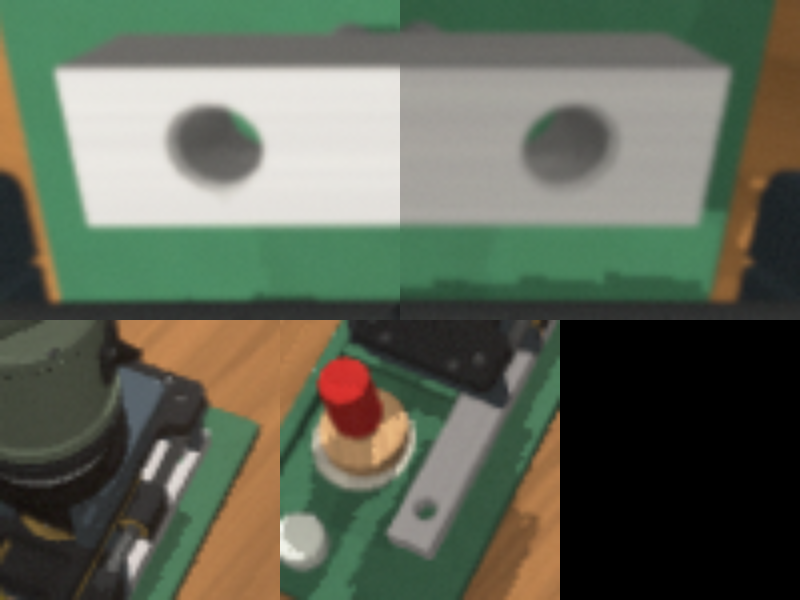

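The picture is symmetric, with the two pins just hidden behind the rail. I lower it carefully, watching the force.

```bash
python3 -m handwheel '[{"gripper":0,"travel":[0.0005,-0.0005,0.004],"twist":0},{"gripper":0,"travel":[0,0,0.005],"twist":0},{"gripper":0,"travel":[0,0,0.003],"twist":0},{"gripper":0,"travel":[0,0,0],"twist":0},{"gripper":0,"travel":[0,0,0],"twist":0}]' 40
python3 -m handwheel '[{"gripper":0,"travel":[0,0,0.002],"twist":0},{"gripper":0,"travel":[0,0,0.002],"twist":0},{"gripper":0,"travel":[0,0,0.001],"twist":0},{"gripper":0,"travel":[0,0,0],"twist":0},{"gripper":0,"travel":[0,0,0],"twist":0}]' 40
```

```text
time_s: 32.5
ee_pos: [555.6, -232.6, 240.2]
ee_rot: [-180.0, 0.0, 13.8]
force: [-0.3, 0.4, -1.7]
gripper_width: 23.8
time_s: 32.92
ee_pos: [555.7, -232.6, 235.7]
ee_rot: [180.0, 0.0, 13.8]
force: [0.3, -0.1, -1.7]
gripper_width: 23.8
```

```bash
python3 -m handwheel '[{"gripper":0,"travel":[0,0,0.002],"twist":0},{"gripper":0,"travel":[0,0,0.002],"twist":0},{"gripper":0,"travel":[0,0,0.002],"twist":0},{"gripper":0,"travel":[0,0,0],"twist":0},{"gripper":0,"travel":[0,0,0],"twist":0}]' 40
python3 -m handwheel '[{"gripper":0,"travel":[0,0,0.002],"twist":0},{"gripper":0,"travel":[0,0,0.002],"twist":0},{"gripper":0,"travel":[0,0,0.001],"twist":0},{"gripper":0,"travel":[0,0,0],"twist":0},{"gripper":0,"travel":[0,0,0],"twist":0}]' 40
```

```text
time_s: 33.33
ee_pos: [555.6, -232.6, 229.5]
ee_rot: [-180.0, 0.0, 13.8]
force: [0.4, -0.4, -2.8]
gripper_width: 23.6
time_s: 33.75
ee_pos: [555.7, -232.6, 224.7]
ee_rot: [180.0, 0.0, 13.8]
force: [-0.4, 0.2, -0.8]
gripper_width: 23.8
```

```bash
python3 -m handwheel '[{"gripper":0,"travel":[0,0,0.001],"twist":0},{"gripper":0,"travel":[0,0,0],"twist":0},{"gripper":0,"travel":[0,0,0],"twist":0}]' 40
python3 -m handwheel '[{"gripper":50,"travel":[0,0,0],"twist":0},{"gripper":50,"travel":[0,0,0],"twist":0},{"gripper":50,"travel":[0,0,0],"twist":0},{"gripper":60,"travel":[0,0,0],"twist":0},{"gripper":60,"travel":[0,0,0],"twist":0}]' 40
python3 -m handwheel '[{"gripper":60,"travel":[0,0,-0.01],"twist":0},{"gripper":60,"travel":[0,0,-0.03],"twist":0},{"gripper":60,"travel":[0,0,-0.035],"twist":0},{"gripper":60,"travel":[0,0,-0.035],"twist":0},{"gripper":60,"travel":[0,0,-0.035],"twist":0}]' 40
python3 -m handwheel '[{"gripper":60,"travel":[0,0,-0.03],"twist":0},{"gripper":60,"travel":[0,0,-0.005],"twist":0},{"gripper":60,"travel":[0,0,0],"twist":0},{"gripper":60,"travel":[0,0,0],"twist":0}]' 40
python3 - <<'E'
from h import *
f=env.grab_frame("wrist")["frame"];g=env.grab_frame("scene")["frame"]
cv2.imwrite("pics/c10.png",np.hstack([cv2.resize(f[...,::-1],(400,300)),cv2.resize(g[200:380,120:360,::-1],(400,300))]))
E
```

```text
time_s: 34.0
ee_pos: [555.6, -232.6, 224.7]
ee_rot: [180.0, -0.0, 13.8]
force: [-3.2, 1.4, 5.5]
gripper_width: 23.6
time_s: 34.42
ee_pos: [555.7, -232.6, 223.6]
ee_rot: [180.0, 0.0, 13.8]
force: [-0.8, 0.9, 0.4]
gripper_width: 53.4
time_s: 34.83
ee_pos: [555.4, -232.4, 371.1]
ee_rot: [180.0, -0.0, 13.8]
force: [1.4, -0.3, 0.3]
gripper_width: 54.7
time_s: 35.17
ee_pos: [555.3, -232.4, 403.6]
ee_rot: [-180.0, 0.0, 13.8]
force: [-0.0, -0.0, -0.8]
gripper_width: 54.3
```

View pics/c10.png

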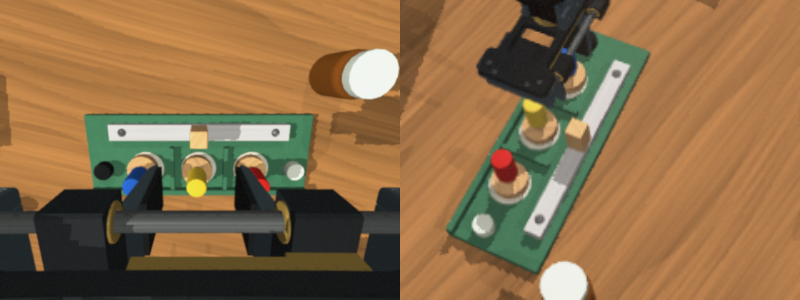

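The rail is flat with both holes on the pins (contact at TCP z 224.7, which is exactly table seat + 12 mm). One last close look at how the stamps are centred.

```bash
python3 -m handwheel '[{"gripper":60,"travel":[-0.03,0,0],"twist":0},{"gripper":60,"travel":[-0.035,0,0],"twist":0},{"gripper":60,"travel":[-0.035,0,0],"twist":0},{"gripper":60,"travel":[0,0,0],"twist":0},{"gripper":60,"travel":[0,0,0],"twist":0}]' 40
python3 - <<'E'
from h import *
f=env.grab_frame("wrist"); cv2.imwrite("pics/w11f.png",f["frame"][...,::-1])
cv2.imwrite("pics/w11.png",cv2.resize(f["frame"][100:280,130:430,::-1],(800,480),interpolation=cv2.INTER_CUBIC))
E
```

```text
time_s: 35.68
ee_pos: [457.2, -256.6, 402.6]
ee_rot: [-179.9, 0.1, 13.7]
force: [0.5, 0.1, 0.6]
gripper_width: 55.0
```

View pics/w11.png

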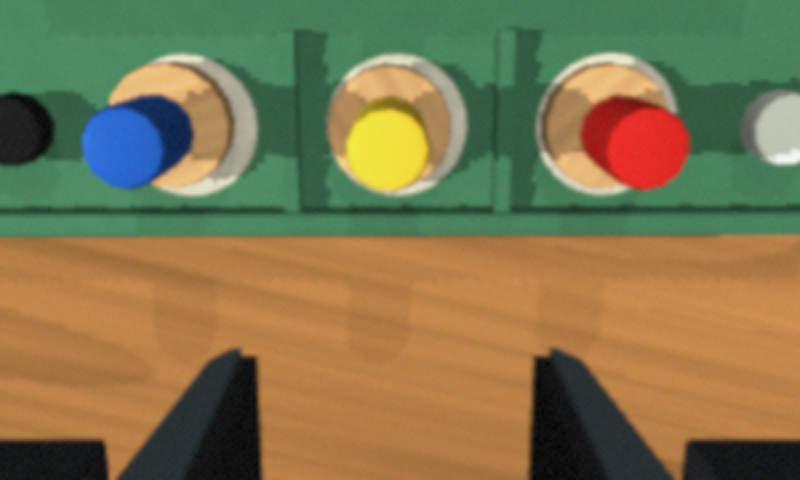

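Run:
```python
from h import *
f=env.grab_frame("wrist"); s=env.state(); Rm=R.from_euler('xyz',s["ee_rot"],degrees=True).as_matrix()
P=lambda p:[130+p[0]/2.6667,100+p[1]/2.6667]
for n,m,t in [("blue",(186.5,124.5),(124,146)),("yel",(397.5,124.5),(388,148)),("red",(608.5,124),(648,147))]:
    a=atz(f,[P(m)],12)[0];b=atz(f,[P(t)],88)[0]; print(n,a[:2].round(1),b[:2].round(1),"off tool",(Rm.T@(b-a))[:2].round(1))
```

```text
blue [ 477.3 -166.4] [ 478.1 -162.8] off tool [ 1.6 -3.4]
yel [ 497.5 -248.5] [ 497.7 -245.1] off tool [ 1.  -3.3]
red [ 517.7 -330.6] [ 517.8 -326. ] off tool [ 1.1 -4.5]
```

The wrist picture shows every base on its mark, but shifted perhaps 3-4 mm towards the black peg. I check this with the fixed cameras, with the arm out of the way.

```bash
python3 -m handwheel '[{"gripper":60,"travel":[0,-0.035,0],"twist":0},{"gripper":60,"travel":[0,-0.035,0],"twist":0},{"gripper":60,"travel":[0,-0.035,0],"twist":0},{"gripper":60,"travel":[0,-0.035,0],"twist":0},{"gripper":60,"travel":[0,-0.035,0],"twist":0}]' 40
python3 -m handwheel '[{"gripper":60,"travel":[0,-0.035,0],"twist":0},{"gripper":60,"travel":[0,-0.035,0],"twist":0},{"gripper":60,"travel":[0,-0.035,0],"twist":0},{"gripper":60,"travel":[0,-0.035,0],"twist":0},{"gripper":60,"travel":[0,0,0],"twist":0}]' 40
python3 - <<'E'
from h import *
t=env.grab_frame("top"); s=env.grab_frame("scene")
for c,f in (("top",t),("scene",s)):
    for n,lo,hi in [("blue",(105,150,60),(125,255,255)),("yel",(22,150,80),(32,255,255)),("red",(0,190,80),(4,255,255))]:
        print(c,n,blobs(f["frame"],lo,hi,40))
a=cv2.resize(t["frame"][185:245,325:475,::-1],(800,320),interpolation=cv2.INTER_CUBIC); b=cv2.resize(s["frame"][220:340,150:270,::-1],(280,280),interpolation=cv2.INTER_CUBIC)
q=lambda c,r:cv2.resize(s["frame"][r:r+45,c:c+45,::-1],(266,280),interpolation=cv2.INTER_CUBIC)
cv2.imwrite("pics/c12.png",np.vstack([a,np.hstack([q(197,222),q(181,252),q(163,284)]) if 0 else cv2.copyMakeBorder(np.hstack([q(197,222),q(181,252),q(163,284)]),0,0,0,2,0)]))
E
```

```text
time_s: 36.2
ee_pos: [417.3, -84.7, 403.3]
ee_rot: [-180.0, 0.0, 13.8]
force: [0.2, 0.3, 0.0]
gripper_width: 55.1
time_s: 36.62
ee_pos: [382.8, 54.2, 403.5]
ee_rot: [-179.8, 0.0, 14.2]
force: [-0.4, -0.8, 0.6]
gripper_width: 54.7
top blue [([145.0, 209.7], 846), ([367.5, 213.1], 117)]
top yel [([182.2, 206.3], 853), ([406.1, 205.3], 196)]
top red [([219.2, 202.9], 796), ([447.8, 195.7], 127)]
scene blue [([218.1, 233.7], 153)]
scene yel [([319.5, 148.7], 416), ([200.7, 266.0], 208)]
scene red [([85.1, 77.3], 224), ([303.7, 169.8], 212), ([181.9, 298.7], 206)]
```

View pics/c12.png

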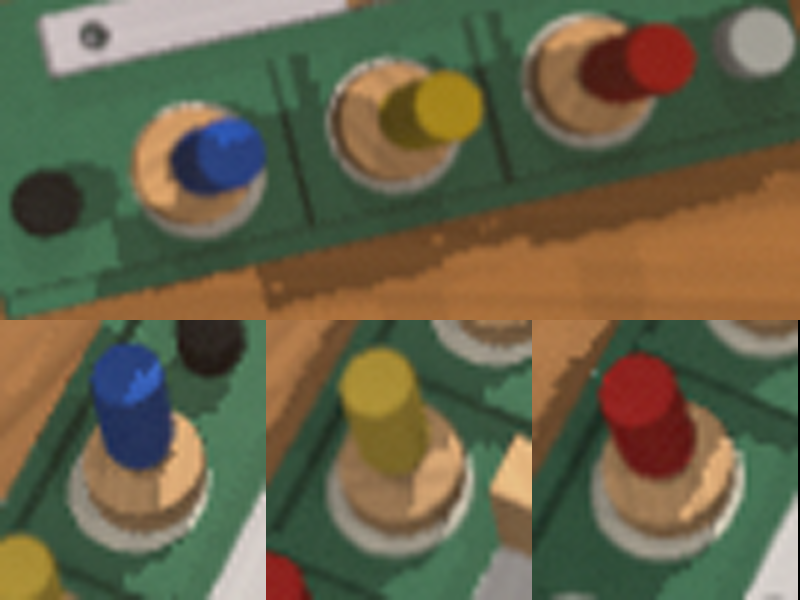

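Run:
```python
from h import *
for c,G,M in (("top",[[368.5,213.5],[409,204.9],[448.75,196.25]],[[361.6,216.3],[398.4,207.9],[435,199.6]]),("scene",[[219,230.7],[200.1,262.1],[180.9,295.1]],[[220,248.5],[203.3,278.3],[185.5,310.1]])):
    f=env.grab_frame(c); d=atz(f,G,88)-atz(f,M,12); Rr=R.from_euler('z',13.8,degrees=True).as_matrix(); print(c,"offset in rack x,y",(d@Rr)[:,:2].round(1).tolist())
```

```text
top offset in rack x,y [[0.5, 3.4], [-0.7, 3.0], [-1.4, 3.6]]
scene offset in rack x,y [[4.7, 3.8], [3.1, 1.9], [2.7, 2.4]]
```

Run:
```python
from workcell import env
s=env.state(); print(s["time_s"],s["force"]); env.job_done()
```

```text
36.8167 [-0.34017289  0.33330852 -0.04196655]
the job is handed in; nothing more can be done
```

The job is handed in at about 37 s of the 112 s. All three stamps stand upright in the rack, and the rail is on both dowel pins, flat on the board.

- **Stamps:** blue came from the tray's black end and went next to the black peg. Yellow went to the middle bay and red to the far bay. The purple look-alike was not touched.
- **Rail:** I put it on after all three stamps stood. It met no resistance over the pins and touched down 12 mm above its table height, which is the board thickness. In the last pictures, with the gripper clear, both holes are on the pins.
- **Centring:** this check is not perfect. All three cameras put the stamps 2–4.5 mm off their mark centres towards the black peg. Across the rack they disagree: about 1 mm by the top and wrist cameras, 3–5 mm by the scene camera. In the top view each 48 mm base looks to be on its 56 mm mark. I left them there, because moving a stamp after the rail was on would have broken the order asked for.
- **Forces:** the highest wrist force I read was about 14 N, while setting down yellow.

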